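# Close a laboratory filter press with its ratchet lever

## Task

Take the blanking plate from its stand and hang it by its ears on the two side bars of the filter press, in the gap between the plate pack and the moving head. Then work the ratchet lever back and forth to wind the moving head up against the plates until the lever goes firm and the pack is clamped tight, but do not overtighten it, which cracks the plates, and leave the things standing around where they are.

Things in the scene. Friction and masses are not known exactly. Their poses are not given: they have to be found in the camera images.
- press: Bench filter press, stainless, 200 mm wide (x), 360 mm long (y), fixed to the counter. Origin on the counter under its middle; y runs along the spindle from the ratchet lever (y = -108 mm) past the crosshead (y = -74, top 148), moving head, open gap and pack of four white plates to the fixed head (y = 149, top 176, highest part but the lever); x across, z up. Heights are above the counter.
- press_gap (a point): On the press at y = 50 mm, midway between the two flat side bars, level with their tops (130 mm up). The bars run along y, 12 mm wide, inner faces 64 mm either side of this point. The gap between moving head and pack is here: at the start it is 4 to 12 mm wider than the blanking plate. The pack's face is at about y = 67 (64 to 70) of the press; pack and moving head are 120 wide, tops at 165 mm.
- blanking_plate: White solid plate, 120 mm wide (x), 16 thick (y), 110 tall (z), 0.32 kg, same both ways round, standing loose in a low steel stand (lower edge 10 mm up, 20 mm slots 60 mm high). Origin: middle of its lower edge. Side ears reach x = +-86 mm, undersides 75 mm above the lower edge: hung on the bars its origin is 55 mm up, at x = 0 of the press, y axes parallel, 4 mm play each side.
- plate_lug (a point): Grip point of the blanking plate, in the middle of its lifting lug, 135 mm above its lower edge. The lug is 44 mm wide (plate's x), 12 mm thick (plate's y) and rises from 110 to 155 mm above the lower edge. No other plate has a lug.
- moving_head: Steel clamping plate, 22 mm thick, on the end of the spindle. Origin: centre of the face that looks at the gap, 110 mm up; axes as the press. It slides towards +y to clamp, 1 mm for each notch of the 20-notch ratchet wheel. It cannot be pushed by hand, and stays put when the lever is let go. The pack's gaskets give about 1 mm for each 140 N of clamping.
- ratchet_lever (a joint): Lever angle about the spindle axis, rad: 0 upright, positive with its handle swung to +x of the press, stops at +-0.90. Swinging to positive drives the wheel and tightens; swinging back only clicks over the teeth (2 to 5 N at its handle). A swing of 1.5 rad gives about 4 notches. It stays where it is left.
- lever_axis (a point): Point on the spindle axis in the lever's plane, 110 mm up. Force square to the lever at its handle while driving slowly (0.06 m/s or less): running free a steady 11 N; once the pack is squeezed about 3 N more per notch. Tight is 15 to 19 N (200 to 380 N clamping); at 20.5 N (450 N) plates crack. Read while holding still after a push it is 2 to 5 N less. Quick moves and picking up a tooth jerk.
- lever_grip (a point): Middle of the lever's black side handle: 24 mm across and 62 mm long that stands out from the end of the lever along the press's -y, level at every lever angle. This point is 150 mm from the spindle axis and 43 mm to the -y side of the lever's plane, clear of the lever bar, so fingers can take it from above, one on each side of it, and it turns between them while the lever swings.
- beaker: Bystander: empty glass beaker, 72 mm across, 95 mm tall; origin at the middle of its underside.
- wash_bottle: Bystander: clear plastic bottle, 60 mm across, 170 mm tall; origin at the middle of its underside.
- spare_gasket: Bystander: black rubber ring, 80 mm across, 6 mm thick, lying on the counter; origin at the middle of its underside.
Not all that is in view belongs to the job. Of the things like the blanking_plate, leave any that is yellow; of the rest the smaller one is meant.

How it is judged:
By the outcome, as a careful person would: the job done as asked, in the order asked, and still so for the second after the job is handed in, with the robot touching nothing.
It also fails if it takes over 72 s, if anything falls off the work surface, if the arm or the gripper's body presses on something with over 40 N, if the wrist force passes 120 N, or if a joint passes its speed limit or range.

## Robot

A 7-joint arm with a two-finger parallel gripper is mounted at the origin on the work surface. World frame = base frame: x ahead of the robot, y to its left, z up, the work surface at z = 0. Lengths are in mm, angles in degrees, forces in N, time in s.
With the tool pointing down it reaches from about 425 to 875 mm from the base axis. Payload 4.7 kg.
Tool frame: the origin (TCP) lies at the very end of the fingers, on their centre line; the grasp point (between the pads) lies 19 mm behind it; z points along the fingers, y is the line along which they close (so a half turn about z gives the same grasp; the last joint's range is limited). The gripper opens to 87 mm and grips with 3 to 60 N. Pads are 19 mm wide; open, the fingers measure 117 mm over their backs; the gripper's body (75 mm by 190 mm) begins 51 mm behind the grasp point.
Start: joints at [72.886, 18.392, -4.016, 83.108, 1.295, 78.541, -3.26], TCP at [200.001, -618.486, 222.587] pointing down, gripper open.
Joint ranges: [-163.93, 163.93], [-17.29, 119.83], [-79.2, 71.16], [3.27, 140.29], [-89.18, 269.18], [5.43, 117.66], [-154.24, 154.24]. Speed limits (degrees/s): [147.25, 147.25, 180, 180, 180, 180, 180].

## Interface

Orientations are given as [roll, pitch, yaw] about the fixed x, y, z axes, in that order (R = Rz(yaw) Ry(pitch) Rx(roll)).
In Python, from cell import sensors, eyes, ticket gives the robot as it stands.
- The arm moves only by the tool servo_tool, never from a script. Its argument "plan" is a list of rows, each an object with "travel": the shift along the world's x, y, z in m, a list of three; "spin": the turn about the world's z in degrees. In form: [{"travel": [tx, ty, tz], "spin": spin}, ...]. A call has 1 to 5 rows; each row is the pose to reach, as a shift and turn from the pose commanded when the call began; what a row does not reach only later rows make up. A row lasts 1/10 s, in which the tool goes at most 50 mm and 8.59 degrees, less where a joint would pass 70% of its speed; a pose out of reach is approached as far as the arm can. A call with a gripper value outside its range is refused whole. "jaw" is the opening in per cent of the stroke, from 0 (shut) to 100 (fully open), set as the call begins (left out, the last holds). The fingers move at their own pace and stop on an object; "newtons" is the grip in N (left out, the last holds). Time passes only in rows, so rows that repeat a pose let the fingers close. It gives the time, the measured TCP pose, the force, the opening and the grip force at its end, in the units of the state.
- sensors.sense(): the state, without advancing time (a new reading comes with each control period).
- eyes.get_image(name): name is "side" or "top" or "wrist"; returns the picture (480x640x3 uint8, red, green, blue); there is no depth.
- eyes.camera_model(name): a dict with "intrinsics" (3x3 intrinsics, pixels), "R" (3x3) and "t" (3): a world point X has camera coordinates R X + t; the wrist camera has in their place "mount" (4x4, takes a point from camera to tool coordinates, whose origin is the TCP and whose axes are the flange's). Camera axes: x right, y down, z forward; pixel columns grow to the right and rows downward; lengths in mm; the calibration is good to about 2 mm. A picture is of the moment at which its call begins: read the wrist's pose just before it. camera_model takes no time and is no camera call.
- ticket.job_done(): hands the job in; it is judged then, once.
The state is a dict: "t": time; "qpos": joint angles; "qd": joint speeds; "effort": joint torques, N m; "eef_pos": TCP position; "tool_rot": TCP orientation; "ft_force": force on the tool from outside, world axes, zero at the start; "ft_torque": the same for the moment, N m; "gripper_width": opening from 0.0 (shut) to 1.0 (fully open); "finger_force": force on a finger pad.
Only numpy, scipy, OpenCV 4.12 (cv2) and the standard library are available. Lean on these libraries where they do the work, as an engineer would, in place of code of your own. Each camera call takes 0.05 s, during which the arm holds its last target. There are 200 camera calls.

## Working session

There is one attempt and no reset: what is moved stays moved. The work goes in short steps, Python scripts to look and compute and a tool call to move; the robot and the scene stay as the last step left them, time stands still between calls to the robot, and variables do not carry over. Pictures are saved under pics/ and viewed, at most 11 in all, crops included, and the job is handed in when it is done.

Besides the shell and the picture viewer there is one more tool, called after "Call:" by a JSON object that holds its "op" and its "data", one argument or row to a line. servo_tool: Moves the arm, as the interface text tells. Its arguments: {"type":"object","properties":{"plan":{"type":"array"},"jaw":{"type":"number"},"newtons":{"type":"number"}},"required":["plan"]}

```bash
mkdir -p pics
python3 - <<'E'
from cell import sensors, eyes
import cv2, numpy as np
s=sensors.sense(); print({k:np.round(v,3).tolist() for k,v in s.items()})
for n in("side","top"):
    cv2.imwrite(f"pics/{n}0.png",eyes.get_image(n)[:,:,::-1])
for n in("side","top","wrist"): print(n,eyes.camera_model(n))
E
```

```text
{'t': 0.0, 'qpos': [72.884, 18.442, -4.015, 83.175, 1.296, 78.543, -3.258], 'qd': [-0.002, 0.093, 0.02, 0.012, 0.023, 0.013, -0.085], 'effort': [-0.001, -49.129, -0.404, -31.253, -0.064, 0.044, 0.0], 'eef_pos': [199.802, -617.936, 221.429], 'tool_rot': [-179.886, 0.007, 17.927], 'ft_force': [0.619, 0.381, -0.32], 'ft_torque': [0.019, 0.016, -0.045], 'finger_force': 0.0, 'gripper_width': 1.0}
side {'intrinsics': array([[530.88251478,   0.        , 321.88610155],
       [  0.        , 530.88251478, 234.50054181],
       [  0.        ,   0.        ,   1.        ]]), 'R': array([[ 0.8195206 ,  0.57303766,  0.00371903],
       [ 0.4517955 , -0.64210857, -0.61933627],
       [-0.35251499,  0.50923906, -0.78511704]]), 't': array([-462.70652584,  -84.48200862, 1472.82817144])}
top {'intrinsics': array([[514.944511  ,   0.        , 334.29956541],
       [  0.        , 514.944511  , 237.64000094],
       [  0.        ,   0.        ,   1.        ]]), 'R': array([[-0.02643718, -0.99953735, -0.01503879],
       [-0.98104902,  0.02883098, -0.19160272],
       [ 0.19194766,  0.00968835, -0.98135734]]), 't': array([  71.45435734,  526.13142557, 1225.64144353])}
wrist {'intrinsics': array([[343.29865952,   0.        , 320.57084083],
       [  0.        , 343.29865952, 233.65429459],
       [  0.        ,   0.        ,   1.        ]]), 'mount': array([[ 4.55738695e-04, -9.62529279e-01, -2.71177394e-01,
         7.40162549e+01],
       [ 9.99999207e-01,  7.56949008e-04, -1.00615780e-03,
         4.83734521e-01],
       [ 1.17372380e-03, -2.71176720e-01,  9.62528861e-01,
        -1.62551039e+02],
       [ 0.00000000e+00,  0.00000000e+00,  0.00000000e+00,
         1.00000000e+00]])}
```

View pics/side0.png

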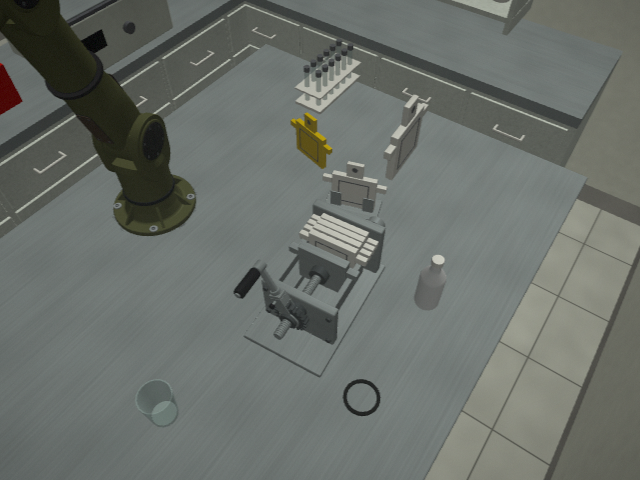

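View pics/top0.png

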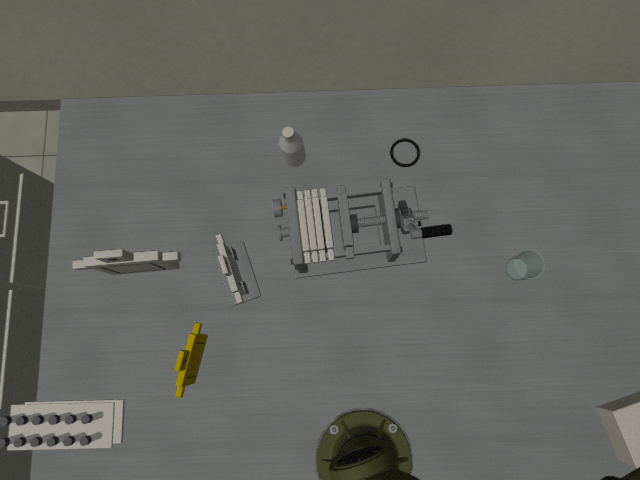

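Top view: the press spans about (275–455, 180–275), with its spindle along the image x axis and the lever at the right. The small white plate in its stand is at (232,270). The larger white decoy is at (125,262) and the yellow one at (190,360). I'll enlarge the top and side views to get precise pixels.

Run:
```python
import cv2
a=cv2.imread("pics/top0.png")[165:315,200:465]; cv2.imwrite("pics/topc.png",cv2.resize(a,None,fx=3,fy=3,interpolation=cv2.INTER_CUBIC))
a=cv2.imread("pics/side0.png")[150:350,225:425]; cv2.imwrite("pics/sidec.png",cv2.resize(a,None,fx=3,fy=3,interpolation=cv2.INTER_CUBIC))
```

```text
(no output)
```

View pics/topc.png

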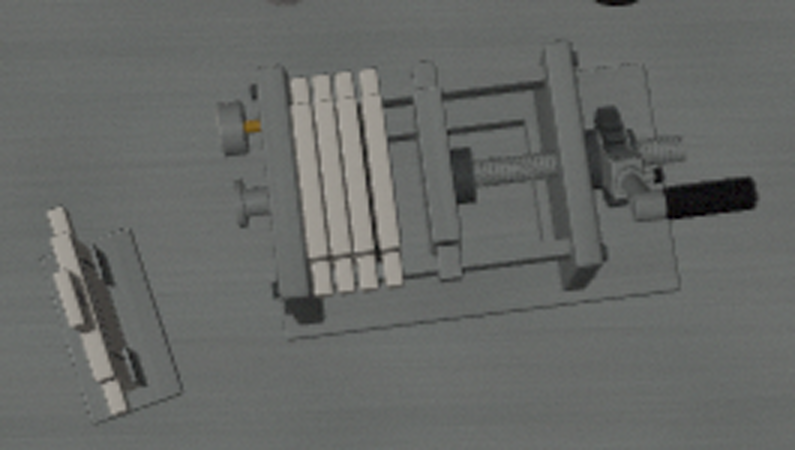

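View pics/sidec.png

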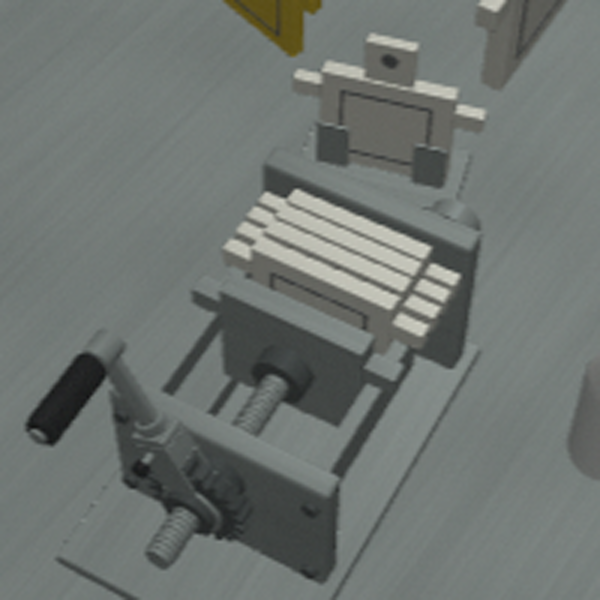

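The enlarged top view (3x, offset 200,165) shows the fixed head top at about (258–312, 66–297), the crosshead top at (543–600, 40–262) and the lug top at about (55–90, 270–328). The handle runs from (665,200) to (757,192). The lever leans to −x, so its angle is negative.

```bash
cat > h.py <<'E'
import numpy as np, cv2
from cell import sensors, eyes
from scipy.spatial.transform import Rotation as Ro
def cam(n, s=None):
    m=eyes.camera_model(n); K=m["intrinsics"]
    if n!="wrist": return K,m["R"],m["t"]
    T=np.eye(4); T[:3,:3]=Ro.from_euler("xyz",s["tool_rot"],degrees=True).as_matrix(); T[:3,3]=s["eef_pos"]
    M=np.linalg.inv(T@m["mount"]); return K,M[:3,:3],M[:3,3]
def atz(c,u,v,z):
    K,R,t=c; C=-R.T@t; d=R.T@np.linalg.solve(K,[u,v,1]); return C+d*(z-C[2])/d[2]
def proj(c,X):
    K,R,t=c; p=K@(R@np.asarray(X,float)+t); return p[:2]/p[2]
def press(o,yaw,X):
    c,s=np.cos(np.radians(yaw)),np.sin(np.radians(yaw)); return np.array([o[0]+c*X[0]-s*X[1],o[1]+s*X[0]+c*X[1],X[2]])
E
python3 - <<'E'
from h import *
T=cam("top"); S=cam("side")
tc=lambda u,v,z:atz(T,200+u/3,165+v/3,z)
sc=lambda u,v,z:atz(S,225+u/3,150+v/3,z)
P=lambda n,X:print(n,np.round(X,1))
f=[tc(*q,176) for q in((258,68),(285,66),(312,295),(285,297))]
c=[tc(*q,148) for q in((543,42),(574,40),(600,260),(572,262))]
F=np.mean(f,0);C=np.mean(c,0);d=F-C
print("F",F,"C",C,"len",np.hypot(d[0],d[1]),"yaw",np.degrees(np.arctan2(-d[0],d[1])))
e=(f[0]+f[1]-f[2]-f[3])/2;print("w",np.linalg.norm(e),np.degrees(np.arctan2(e[1],e[0])))
e=(c[0]+c[1]-c[2]-c[3])/2;print("w",np.linalg.norm(e),np.degrees(np.arctan2(e[1],e[0])))
yaw=np.degrees(np.arctan2(-d[0],d[1])); o=C+d*74/223; P("origin",o); P("gap",press(o,yaw,(0,50,130)))
l=[tc(*q,165) for q in((55,270),(69,268),(90,325),(76,328))];P("lug",np.mean(l,0));P("lugc",l)
ls=[sc(*q,165) for q in((366,36),(418,44))];P("lug side",ls)
e=ls[1]-ls[0]; print(np.linalg.norm(e),np.degrees(np.arctan2(e[1],e[0])))
a,b=tc(57,207,105),tc(119,411,105); e=a-b; P("ears",[a,b]); print(np.linalg.norm(e),np.degrees(np.arctan2(e[1],e[0])))
# handle from two cams: end-of-handle triangulation
def tri(u,v):
    A=cv2.triangulatePoints(T[0]@np.c_[T[1],T[2]],S[0]@np.c_[S[1],S[2]],np.array([[u[0]],[u[1]]],float),np.array([[v[0]],[v[1]]],float));return (A[:3]/A[3]).ravel()
P("handle out",tri((200+755/3,165+192/3),(225+38/3,150+430/3)))
P("handle in",tri((200+667/3,165+202/3),(225+97/3,150+362/3)))
for X in((0,-108,110),(0,149,176),(100,149,176)): print(proj(T,press(o,yaw,X)),proj(S,press(o,yaw,X)))
E
```

```text
F [535.21761702 143.17604384 176.        ] C [558.79652071 -75.54597605 148.        ] len 219.9892876562965 yaw 6.152898642700253
w 177.11371693578099 5.887448978240812
w 174.62869907859036 4.220752628264215
origin [551.   -3.  157.3]
gap [545.6  46.7 130. ]
lug [452.3 303.9 165. ]
lugc [[473.6 317.3 165. ]
 [474.8 306.8 165. ]
 [431.4 290.5 165. ]
 [429.5 300.9 165. ]]
lug side [[432.3 299.1 165. ]
 [473.2 316.2 165. ]]
44.411247622563735 22.71276436579741
ears [[534.4 330.9 105. ]
 [371.6 280.1 105. ]]
170.55233877681857 17.34720372715419
handle out [ 501.4 -190.6  247. ]
handle in [ 497.2 -128.7  244.8]
[403.77456739 216.60951458] [291.63202649 315.35458885]
[294.04591733 225.05890941] [347.81470793 214.92176008]
[288.8615815  182.69653107] [387.5362748  231.39858695]
```

Call:
{"op": "servo_tool", "data": {
  "plan": [
    {"travel": [0.02,0.03,0.03],"spin": 0},
    {"travel": [0.05,0.07,0.05],"spin": 0},
    {"travel": [0.07,0.11,0.07],"spin": 0},
    {"travel": [0.09,0.14,0.09],"spin": 0},
    {"travel": [0.11,0.17,0.1],"spin": 0}
  ]
}}

```text
t: 0.6
eef_pos: [311.4, -447.0, 324.5]
tool_rot: [179.9, -0.0, 18.0]
ft_force: [0.0, -0.5, -0.6]
gripper_width: 1.001
finger_force: 0.0
```

Call:
{"op": "servo_tool", "data": {
  "plan": [
    {"travel": [0.025,0.04,0],"spin": 0},
    {"travel": [0.05,0.08,0],"spin": 0},
    {"travel": [0.075,0.12,0],"spin": 0},
    {"travel": [0.1,0.16,0],"spin": 0},
    {"travel": [0.13,0.2,0],"spin": 0}
  ]
}}

```text
t: 1.1
eef_pos: [440.1, -247.0, 322.5]
tool_rot: [180.0, 0.0, 17.9]
ft_force: [0.9, -0.7, 0.7]
gripper_width: 0.995
finger_force: 0.0
```

Call:
{"op": "servo_tool", "data": {
  "plan": [
    {"travel": [0.01,0.05,0],"spin": 0},
    {"travel": [0.02,0.1,0],"spin": 0},
    {"travel": [0.02,0.15,0],"spin": 0},
    {"travel": [0.02,0.19,0],"spin": 0},
    {"travel": [0.02,0.24,0],"spin": 0}
  ]
}}

```text
t: 1.6
eef_pos: [459.5, -7.5, 322.2]
tool_rot: [180.0, 0.0, 17.8]
ft_force: [1.5, 0.3, -0.2]
gripper_width: 1.0
finger_force: 0.0
```

Call:
{"op": "servo_tool", "data": {
  "plan": [
    {"travel": [0,0.05,0],"spin": 0},
    {"travel": [0,0.1,0],"spin": 0},
    {"travel": [0,0.15,0],"spin": 0},
    {"travel": [0,0.19,0],"spin": 0},
    {"travel": [0,0.24,0],"spin": 0}
  ]
}}

```text
t: 2.1
eef_pos: [459.9, 231.9, 322.5]
tool_rot: [179.9, -0.0, 17.8]
ft_force: [1.4, -0.6, -0.1]
gripper_width: 1.003
finger_force: 0.0
```

Call:
{"op": "servo_tool", "data": {
  "plan": [
    {"travel": [-0.003,0.03,0],"spin": 0},
    {"travel": [-0.008,0.07,0],"spin": 0},
    {"travel": [-0.008,0.075,-0.01],"spin": 0},
    {"travel": [-0.008,0.075,-0.02],"spin": 0},
    {"travel": [-0.008,0.075,-0.02],"spin": 0}
  ]
}}

```text
t: 2.6
eef_pos: [451.8, 304.4, 300.5]
tool_rot: [179.9, 0.2, 17.8]
ft_force: [-0.1, -1.3, 0.1]
gripper_width: 1.001
finger_force: 0.0
```

Run:
```python
from h import *
s=sensors.sense(); im=eyes.get_image("wrist"); print(s["t"],s["eef_pos"],s["tool_rot"],s["ft_force"])
cv2.imwrite("pics/w1.png",im[:,:,::-1]); np.save("w1.npy",np.r_[s["eef_pos"],s["tool_rot"]])
```

```text
2.6 [451.81755172 304.43349725 300.47353519] [179.8963316    0.20169032  17.84018316] [-0.066561   -1.26874611  0.13543072]
```

View pics/w1.png

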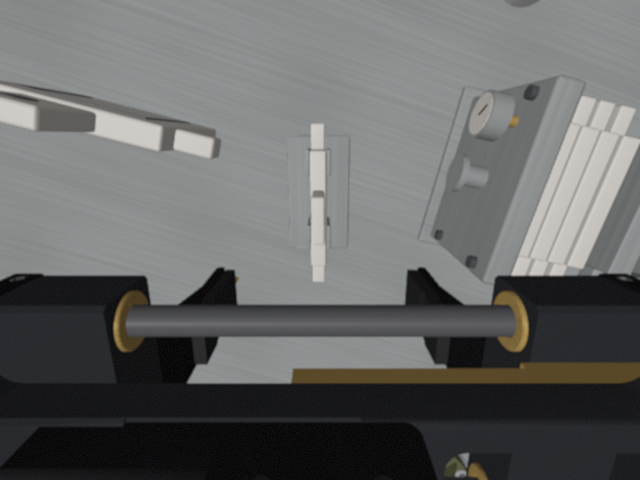

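Wrist view: the plate is upright in the image, so its yaw is about the tool's. The lug top spans columns 311–325 and rows 197–245. The decoy is at upper left, and the fixed head and pack are at right.

Run:
```python
from h import *
w=np.load("w1.npy"); s=dict(eef_pos=w[:3],tool_rot=w[3:]); c=cam("wrist",s)
for q in((318,197),(318,245),(318,221)): print(np.round(atz(c,*q,165),1))
a,b=atz(c,317.3,124,100),atz(c,318.8,281,100);e=a-b;print(a,b,np.hypot(*e[:2]),np.degrees(np.arctan2(e[1],e[0])))
print("decoy",[np.round(atz(c,215,157,z)) for z in(100,200)])
R=Ro.from_euler("xyz",w[3:],degrees=True).as_matrix()
for z in(150,250):print(R.T@(atz(c,215,157,z)-w[:3]))
# fixed head top corners z=176
for q in((582,80),(490,283),(555,77)): print("fh",np.round(atz(c,*q,176),1))
```

```text
[473.1 313.2 165. ]
[431.1 299.8 165. ]
[452.5 306.6 165. ]
[532.65593347 333.47163779 100.        ] [370.12946469 279.7487588  100.        ] 171.17535098013067 18.29122530656589
decoy [array([469., 424., 100.]), array([484., 397., 200.])]
[ 56.77401834 -93.88315685 150.10499087]
[ 62.28683256 -63.71025818  50.13939504]
fh [624.  147.8 176. ]
fh [447.8 141.4 176. ]
fh [619.5 168.7 176. ]
```

Call:
{"op": "servo_tool", "data": {
  "plan": [
    {"travel": [0.001,0.002,-0.04],"spin": 0.4},
    {"travel": [0.001,0.002,-0.08],"spin": 0.4},
    {"travel": [0.001,0.002,-0.12],"spin": 0.4},
    {"travel": [0.001,0.002,-0.16],"spin": 0.4},
    {"travel": [0.001,0.002,-0.174],"spin": 0.4}
  ]
}}

```text
t: 3.15
eef_pos: [452.1, 304.8, 125.1]
tool_rot: [179.9, 0.3, 18.1]
ft_force: [-0.1, -0.3, 0.8]
gripper_width: 0.995
finger_force: 0.0
```

Call:
{"op": "servo_tool", "data": {
  "plan": [
    {"travel": [0,0,0],"spin": 0},
    {"travel": [0,0,0],"spin": 0},
    {"travel": [0,0,0],"spin": 0},
    {"travel": [0,0,0],"spin": 0},
    {"travel": [0,0,0],"spin": 0}
  ],
  "jaw": 0,
  "newtons": 45
}}

```text
t: 3.65
eef_pos: [453.7, 308.9, 129.7]
tool_rot: [180.0, -0.1, 18.3]
ft_force: [0.4, 0.2, -0.3]
gripper_width: 0.631
finger_force: 0.0
```

Call:
{"op": "servo_tool", "data": {
  "plan": [
    {"travel": [0,0,0],"spin": 0},
    {"travel": [0,0,0],"spin": 0},
    {"travel": [0,0,0],"spin": 0}
  ]
}}

```text
t: 3.95
eef_pos: [453.0, 308.5, 128.6]
tool_rot: [180.0, 0.0, 18.3]
ft_force: [0.6, 1.5, 0.0]
gripper_width: 0.362
finger_force: 0.0
```

Call:
{"op": "servo_tool", "data": {
  "plan": [
    {"travel": [0,-0.001,0],"spin": 0},
    {"travel": [0,-0.001,0],"spin": 0},
    {"travel": [0,-0.001,0],"spin": 0},
    {"travel": [0,-0.001,0],"spin": 0},
    {"travel": [0,-0.001,0],"spin": 0}
  ]
}}

```text
t: 4.45
eef_pos: [453.0, 307.4, 128.5]
tool_rot: [180.0, 0.0, 18.3]
ft_force: [-0.0, 0.2, -0.5]
gripper_width: 0.136
finger_force: 45.0
```

Call:
{"op": "servo_tool", "data": {
  "plan": [
    {"travel": [0,0,0.02],"spin": 0},
    {"travel": [0,0,0.06],"spin": 0},
    {"travel": [0,0,0.1],"spin": 0},
    {"travel": [0,0,0.14],"spin": 0},
    {"travel": [0,0,0.18],"spin": 0}
  ]
}}

```text
t: 4.95
eef_pos: [452.3, 307.1, 309.4]
tool_rot: [180.0, 0.1, 18.3]
ft_force: [0.7, -0.8, -4.6]
gripper_width: 0.134
finger_force: 45.0
```

Call:
{"op": "servo_tool", "data": {
  "plan": [
    {"travel": [0,-0.02,0.03],"spin": -2},
    {"travel": [0.02,-0.05,0.04],"spin": -4},
    {"travel": [0.04,-0.09,0.04],"spin": -6},
    {"travel": [0.055,-0.13,0.04],"spin": -9},
    {"travel": [0.07,-0.165,0.04],"spin": -12}
  ]
}}

```text
t: 5.45
eef_pos: [523.2, 139.9, 347.8]
tool_rot: [179.9, 0.1, 6.1]
ft_force: [0.9, 0.0, -3.9]
gripper_width: 0.136
finger_force: 45.0
```

Call:
{"op": "servo_tool", "data": {
  "plan": [
    {"travel": [0.01,-0.035,0],"spin": 0},
    {"travel": [0.018,-0.065,0],"spin": 0},
    {"travel": [0.023,-0.095,0],"spin": 0},
    {"travel": [0.023,-0.095,0],"spin": 0},
    {"travel": [0.023,-0.095,0],"spin": 0}
  ]
}}

```text
t: 5.95
eef_pos: [545.7, 46.6, 347.5]
tool_rot: [-179.9, 0.1, 6.2]
ft_force: [-0.9, 1.2, -3.5]
gripper_width: 0.136
finger_force: 45.0
```

Run:
```python
from h import *
s=sensors.sense(); im=eyes.get_image("wrist"); print(s["t"],s["eef_pos"],s["tool_rot"],s["ft_force"])
cv2.imwrite("pics/w2.png",im[:,:,::-1]); np.save("w2.npy",np.r_[s["eef_pos"],s["tool_rot"]])
```

```text
5.95 [545.67487622  46.61320723 347.50862863] [-1.79948462e+02  1.18648688e-01  6.20660833e+00] [-0.93619189  1.22044236 -3.54993311]
```

View pics/w2.png

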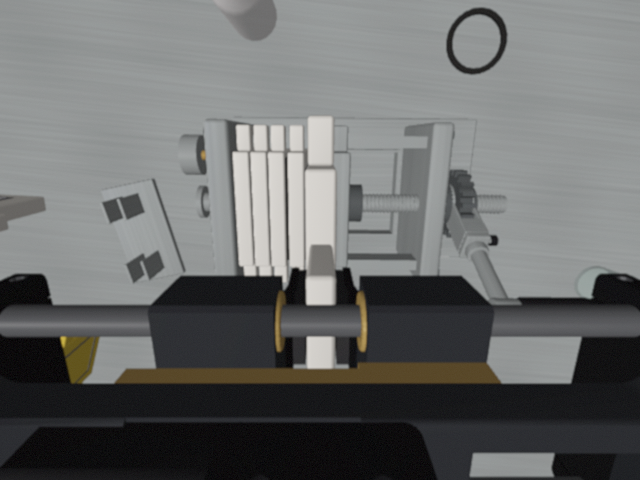

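The wrist view shows the plate (columns 305–336) above the gap, roughly parallel to the pack (235–304). The head's back edge is at about column 350. I'll measure the seams along several rows.

```bash
python3 - <<'E'
from h import *
from scipy.signal import find_peaks
w=np.load("w2.npy"); s=dict(eef_pos=w[:3],tool_rot=w[3:]); c=cam("wrist",s)
g=cv2.imread("pics/w2.png",0).astype(float)
print("vp",proj(c,w[:3]+1e7*Ro.from_euler("xyz",w[3:],degrees=True).as_matrix()[:,0]))
for r in(135,160,175,190,205,220,235,250):
    p=g[r-2:r+3,195:470].mean(0); d=np.gradient(p); k,_=find_peaks(abs(d),height=7)
    print(r,[(int(i+195),int(round(d[i]))) for i in k])
o=np.array([551,-3,0.]);
for X in((0,149+0,176),(0,-74,148),(0,67,165),(60,67,165),(-60,67,165),(60,30,165)): print(X,np.round(proj(c,press(o,6.15,X)),1))
E
python3 - <<'E'
import cv2
a=cv2.imread("pics/w2.png")[105:290,185:480]; cv2.imwrite("pics/w2c.png",cv2.resize(a,None,fx=2.7,fy=2.7,interpolation=cv2.INTER_CUBIC))
E
```

```text
vp [ 319.9923464  1451.23593351]
135 [(198, -8), (203, 23), (226, -18), (236, 59), (249, -36), (253, 47), (266, -36), (270, 37), (283, -35), (286, 18), (289, 22), (302, -30), (305, 8), (308, 20), (332, -23), (346, -11), (348, 12), (404, -11), (432, 15), (452, -17), (454, 20)]
160 [(196, -28), (201, 8), (205, 29), (229, -18), (232, 58), (248, -36), (250, 43), (265, -36), (268, 41), (284, -53), (287, 71), (303, -36), (307, 41), (332, -20), (334, 7), (349, -13), (351, 14), (394, -14), (397, 15), (402, -17), (430, 17), (448, -10), (451, 12)]
175 [(206, 11), (230, -19), (233, 61), (248, -34), (251, 41), (266, -39), (268, 43), (284, -52), (287, 71), (302, -26), (305, 32), (335, -21), (348, -13), (350, 12), (393, -15), (396, 15), (401, -16), (429, 15), (448, -26), (467, 7)]
190 [(197, -10), (202, -21), (208, 33), (231, -19), (234, 61), (249, -37), (251, 39), (266, -36), (269, 39), (285, -47), (287, 59), (303, -27), (305, 36), (334, -21), (337, 8), (349, -28), (362, 33), (392, -15), (395, 14), (400, -16), (427, 16), (446, -24), (451, 19), (454, -23)]
205 [(201, -30), (203, 28), (210, 7), (23
[... 416 characters left out ...]
398, -15), (424, 15), (443, -24), (448, 12)]
235 [(233, -19), (237, 55), (251, -35), (254, 34), (268, -37), (270, 41), (285, -49), (288, 66), (303, -34), (305, 34), (334, -24), (337, 9), (346, -12), (349, 7), (397, -14), (423, 17), (440, -10), (446, -15), (450, 8), (463, 8)]
250 [(234, -19), (238, 51), (252, -37), (254, 39), (268, -34), (271, 36), (286, -53), (289, 57), (303, -35), (306, 33), (309, -26), (332, 25), (334, -14), (346, -11), (348, 11), (396, -14), (422, 15), (438, -8), (441, 11), (456, -7), (461, 11), (465, -12)]
(0, 149, 176) [221.  213.7]
(0, -74, 148) [436.1 208.4]
(0, 67, 165) [303.9 211.5]
(60, 67, 165) [303.2 151.4]
(-60, 67, 165) [304.6 266.3]
(60, 30, 165) [341.  151.5]
```

View pics/w2c.png

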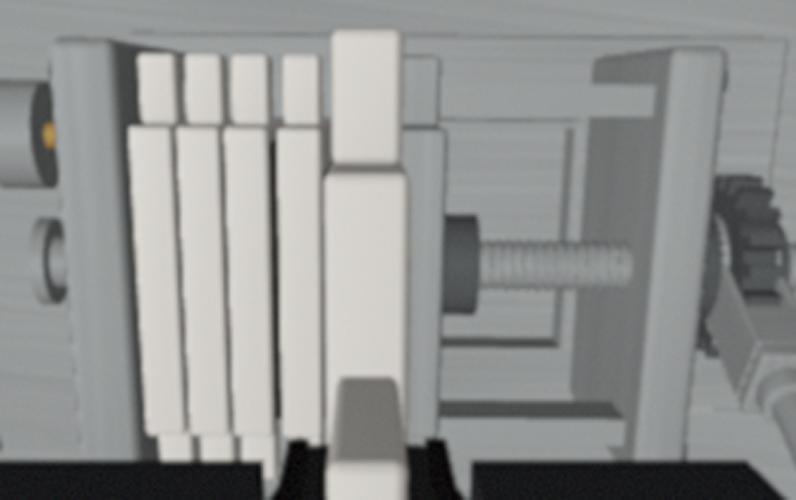

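Run:
```python
from h import *
w=np.load("w2.npy"); s=dict(eef_pos=w[:3],tool_rot=w[3:]); c=cam("wrist",s)
o=np.array([551,-3,0.]);yaw=5.8;a=np.radians(yaw)
def loc(X): d=X-o; return np.round([np.cos(a)*d[0]+np.sin(a)*d[1],-np.sin(a)*d[0]+np.cos(a)*d[1]],1)
print("pack",[loc(atz(c,u,r,165)) for u,r in((303.6,165),(303.4,205),(303.4,245))])
print("head back",[loc(atz(c,u,r,165)) for u,r in((349.5,175),(348,205),(346.5,245))])
print("packL/R x",loc(atz(c,296,151.7,165)),loc(atz(c,296,266,165)))
print("fixed inner",[loc(atz(c,u,r,176)) for u,r in((229.5,160),(233.5,235))])
print("plate",loc(w[:3]),[loc(atz(c,u,205,w[2]-8.5)) for u in(305,335.5)])
```

```text
pack [array([46.5, 67. ]), array([ 6.4, 67.5]), array([-36.4,  67.7])]
head back [array([37.1, 21.4]), array([ 6.8, 22. ]), array([-36.1,  22.3])]
packL/R x [59.3 74.4] [-60.2  75.8]
fixed inner [array([ 51.6, 137.1]), array([-22.9, 137.9])]
plate [-0.3 49.9] [array([40.6, 57.8]), array([40.7, 42.3])]
```

Call:
{"op": "servo_tool", "data": {
  "plan": [
    {"travel": [-0.001,0.006,0],"spin": -0.7},
    {"travel": [-0.001,0.006,-0.02],"spin": -0.7},
    {"travel": [-0.001,0.006,-0.04],"spin": -0.7},
    {"travel": [-0.001,0.006,-0.055],"spin": -0.7},
    {"travel": [-0.001,0.006,-0.055],"spin": -0.7}
  ]
}}

```text
t: 6.5
eef_pos: [543.4, 54.4, 291.4]
tool_rot: [-180.0, 0.2, 5.7]
ft_force: [-0.0, 0.3, -4.4]
gripper_width: 0.138
finger_force: 45.0
```

Call:
{"op": "servo_tool", "data": {
  "plan": [
    {"travel": [0,0,-0.01],"spin": 0},
    {"travel": [0,0,-0.02],"spin": 0},
    {"travel": [0,0,-0.03],"spin": 0},
    {"travel": [0,0,-0.04],"spin": 0},
    {"travel": [0,0,-0.05],"spin": 0}
  ]
}}

```text
t: 7.0
eef_pos: [545.0, 53.5, 242.7]
tool_rot: [180.0, 0.0, 5.6]
ft_force: [0.5, 0.1, -3.7]
gripper_width: 0.134
finger_force: 45.0
```

Call:
{"op": "servo_tool", "data": {
  "plan": [
    {"travel": [0,0,-0.01],"spin": 0},
    {"travel": [0,0,-0.02],"spin": 0},
    {"travel": [0,0,-0.03],"spin": 0},
    {"travel": [0,0,-0.04],"spin": 0},
    {"travel": [0,0,-0.05],"spin": 0}
  ]
}}

```text
t: 7.5
eef_pos: [545.0, 53.5, 192.8]
tool_rot: [180.0, -0.0, 5.6]
ft_force: [0.5, 0.3, -4.0]
gripper_width: 0.134
finger_force: 45.0
```

Call:
{"op": "servo_tool", "data": {
  "plan": [
    {"travel": [0,0,-0.004],"spin": 0},
    {"travel": [0,0,-0.008],"spin": 0},
    {"travel": [0,0,-0.012],"spin": 0},
    {"travel": [0,0,-0.015],"spin": 0},
    {"travel": [0,0,-0.015],"spin": 0}
  ]
}}

```text
t: 8.0
eef_pos: [544.8, 53.4, 178.3]
tool_rot: [180.0, 0.0, 5.6]
ft_force: [0.3, 0.1, -4.3]
gripper_width: 0.134
finger_force: 45.0
```

Call:
{"op": "servo_tool", "data": {
  "plan": [
    {"travel": [0,0,-0.001],"spin": 0},
    {"travel": [0,0,-0.002],"spin": 0},
    {"travel": [0,0,-0.003],"spin": 0},
    {"travel": [0,0,-0.004],"spin": 0},
    {"travel": [0,0,-0.004],"spin": 0}
  ]
}}

```text
t: 8.5
eef_pos: [544.9, 53.5, 174.4]
tool_rot: [180.0, 0.0, 5.6]
ft_force: [-0.0, 0.2, -3.7]
gripper_width: 0.133
finger_force: 45.0
```

Call:
{"op": "servo_tool", "data": {
  "plan": [
    {"travel": [0,0,-0.0005],"spin": 0},
    {"travel": [0,0,-0.001],"spin": 0},
    {"travel": [0,0,-0.001],"spin": 0}
  ]
}}

```text
t: 8.8
eef_pos: [545.0, 53.5, 173.6]
tool_rot: [180.0, -0.0, 5.6]
ft_force: [-0.3, -0.4, -4.1]
gripper_width: 0.139
finger_force: 45.0
```

Call:
{"op": "servo_tool", "data": {
  "plan": [
    {"travel": [0,0,-0.001],"spin": 0},
    {"travel": [0,0,-0.002],"spin": 0},
    {"travel": [0,0,-0.002],"spin": 0}
  ]
}}

```text
t: 9.1
eef_pos: [545.1, 53.6, 173.5]
tool_rot: [179.9, -0.0, 5.6]
ft_force: [-4.6, -1.1, 8.0]
gripper_width: 0.132
finger_force: 45.0
```

Call:
{"op": "servo_tool", "data": {
  "plan": [
    {"travel": [0,0,-0.001],"spin": 0},
    {"travel": [0,0,-0.001],"spin": 0}
  ]
}}

```text
t: 9.3
eef_pos: [545.1, 53.6, 173.4]
tool_rot: [179.9, -0.0, 5.6]
ft_force: [-8.1, -1.0, 14.3]
gripper_width: 0.136
finger_force: 45.0
```

Call:
{"op": "servo_tool", "data": {
  "plan": [
    {"travel": [0,0,0.002],"spin": 0},
    {"travel": [0,0,0.002],"spin": 0},
    {"travel": [0,0,0.002],"spin": 0},
    {"travel": [0,0,0.002],"spin": 0}
  ],
  "jaw": 50
}}

```text
t: 9.7
eef_pos: [545.0, 53.5, 172.4]
tool_rot: [-180.0, 0.0, 5.6]
ft_force: [-0.7, -1.3, -0.2]
gripper_width: 0.414
finger_force: 0.0
```

Call:
{"op": "servo_tool", "data": {
  "plan": [
    {"travel": [0,0,0.01],"spin": 0},
    {"travel": [0,0,0.03],"spin": 0},
    {"travel": [0,0,0.07],"spin": 0},
    {"travel": [0,0,0.11],"spin": 0},
    {"travel": [0,0,0.16],"spin": 0}
  ]
}}

```text
t: 10.2
eef_pos: [544.1, 53.5, 333.8]
tool_rot: [-180.0, 0.1, 5.6]
ft_force: [0.9, 0.4, -0.0]
gripper_width: 0.5
finger_force: 0.0
```

Call:
{"op": "servo_tool", "data": {
  "plan": [
    {"travel": [-0.005,-0.02,0],"spin": 8},
    {"travel": [-0.01,-0.04,0],"spin": 16},
    {"travel": [-0.015,-0.06,0],"spin": 24},
    {"travel": [-0.02,-0.08,0],"spin": 32},
    {"travel": [-0.025,-0.1,0],"spin": 40}
  ],
  "jaw": 75
}}

```text
t: 10.7
eef_pos: [519.8, -47.1, 333.3]
tool_rot: [180.0, -0.0, 46.0]
ft_force: [0.3, 0.6, 0.5]
gripper_width: 0.739
finger_force: 0.0
```

Call:
{"op": "servo_tool", "data": {
  "plan": [
    {"travel": [-0.005,-0.02,0],"spin": 8},
    {"travel": [-0.01,-0.04,0],"spin": 16},
    {"travel": [-0.015,-0.06,0],"spin": 24},
    {"travel": [-0.02,-0.08,0],"spin": 32},
    {"travel": [-0.021,-0.1,0],"spin": 40}
  ]
}}

```text
t: 11.2
eef_pos: [498.7, -147.2, 333.4]
tool_rot: [180.0, 0.0, 86.0]
ft_force: [0.5, 0.6, 0.1]
gripper_width: 0.746
finger_force: 0.0
```

Call:
{"op": "servo_tool", "data": {
  "plan": [
    {"travel": [0,-0.007,0],"spin": 8},
    {"travel": [0,-0.013,0],"spin": 10},
    {"travel": [0,-0.013,0],"spin": 10}
  ]
}}

```text
t: 11.5
eef_pos: [498.9, -160.5, 333.0]
tool_rot: [180.0, 0.0, 95.5]
ft_force: [0.9, -0.4, -0.1]
gripper_width: 0.748
finger_force: 0.0
```

Run:
```python
from h import *
s=sensors.sense(); im=eyes.get_image("wrist"); print(s["t"],s["eef_pos"],s["tool_rot"],s["ft_force"],s["qpos"])
cv2.imwrite("pics/w3.png",im[:,:,::-1]); np.save("w3.npy",np.r_[s["eef_pos"],s["tool_rot"]])
```

```text
11.5 [ 498.92153802 -160.52062065  333.02034677] [1.79975975e+02 1.43528961e-02 9.55278400e+01] [ 0.9080146  -0.39646559 -0.11977843] [ 55.37208682   3.28263154 -41.95313184  89.16872321   2.20049968
  88.3626156   18.93171444]
```

View pics/w3.png

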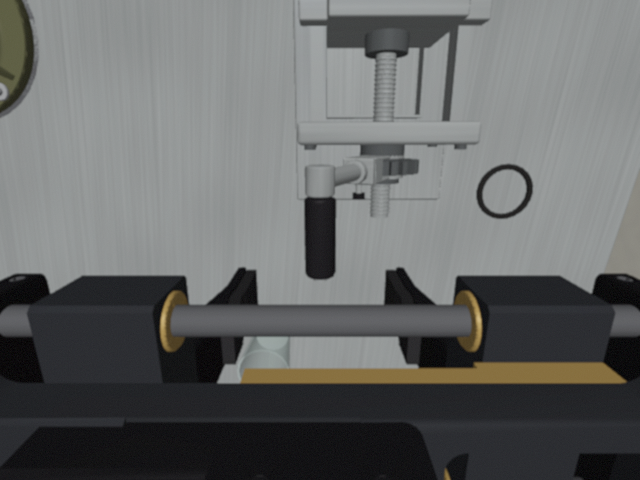

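The handle runs from (320,197) to (320,277), centred between the fingers. The spindle is at column ~381, rows 50–215.

Run:
```python
from h import *
w=np.load("w3.npy"); s=dict(eef_pos=w[:3],tool_rot=w[3:]); c=cam("wrist",s)
o=np.array([551,-3,0.]);yaw=5.7;a=np.radians(yaw)
def loc(X): d=X-o; return np.round([np.cos(a)*d[0]+np.sin(a)*d[1],-np.sin(a)*d[0]+np.cos(a)*d[1]],1)
for q,z in(((320,197),258),((320,277),258),((320.5,237),258),((385,60),110),((380,205),110),((301,122),148),((479,122),148)): X=atz(c,*q,z); print(q,np.round(X,1),loc(X))
```

```text
(320, 197) [ 495.2 -127.1  258. ] [ -67.8 -118. ]
(320, 277) [ 501.  -186.9  258. ] [ -68.  -178.1]
(320.5, 237) [ 498.4 -156.   258. ] [ -67.6 -147. ]
(385, 60) [549.8  -5.1 110. ] [-1.4 -1.9]
(380, 205) [ 566.2 -154.5  110. ] [ 1.000e-01 -1.522e+02]
(301, 122) [471.5 -74.8 148. ] [-86.2 -63.6]
(479, 122) [642.2 -58.2 148. ] [ 85.2 -64. ]
```

Call:
{"op": "servo_tool", "data": {
  "plan": [
    {"travel": [0,0,-0.03],"spin": 0},
    {"travel": [0,0,-0.06],"spin": 0},
    {"travel": [0,0,-0.09],"spin": 0},
    {"travel": [0,0,-0.108],"spin": 0},
    {"travel": [0,0,-0.108],"spin": 0}
  ]
}}

```text
t: 12.05
eef_pos: [497.4, -158.3, 222.3]
tool_rot: [-179.8, -0.1, 95.6]
ft_force: [0.1, 0.0, -0.1]
gripper_width: 0.748
finger_force: 0.0
```

Call:
{"op": "servo_tool", "data": {
  "plan": [
    {"travel": [0,0,0],"spin": 0},
    {"travel": [0,0,0],"spin": 0},
    {"travel": [0,0,0],"spin": 0},
    {"travel": [0,0,0],"spin": 0},
    {"travel": [0,0,0],"spin": 0}
  ],
  "jaw": 0,
  "newtons": 25
}}

```text
t: 12.55
eef_pos: [499.2, -159.6, 225.1]
tool_rot: [180.0, 0.0, 95.6]
ft_force: [-0.4, 0.2, -0.5]
gripper_width: 0.379
finger_force: 0.0
```

Call:
{"op": "servo_tool", "data": {
  "plan": [
    {"travel": [0,0,0],"spin": 0},
    {"travel": [0,0,0],"spin": 0}
  ]
}}

```text
t: 12.75
eef_pos: [498.8, -159.6, 224.8]
tool_rot: [-180.0, 0.0, 95.6]
ft_force: [-1.5, 0.2, 1.4]
gripper_width: 0.264
finger_force: 25.0
```

```bash
cat > arc.py <<'E'
import sys,json,numpy as np
a,b,n=float(sys.argv[1]),float(sys.argv[2]),int(sys.argv[3])
c,s=np.cos(np.radians(6)),np.sin(np.radians(6))
f=lambda t:np.array([.15*np.sin(t)*c,.15*np.sin(t)*s,.15*np.cos(t)])
th=np.linspace(a,b,n+1)
for i in range(0,n,5):
    print(round(th[min(i+5,n)],3),json.dumps([{"travel":np.round(f(t)-np.round(f(th[i]),4),4).tolist(),"spin":0} for t in th[i+1:i+6]]))
E
python3 arc.py -0.465 0.85 20
python3 -c "
from cell import sensors; import numpy as np; s=sensors.sense(); print(s['t'],s['eef_pos'],s['ft_force'],s['gripper_width'],s['finger_force'])"
```

```text
-0.136 [{"travel": [0.0089, 0.0009, 0.0041], "spin": 0}, {"travel": [0.0181, 0.0019, 0.0076], "spin": 0}, {"travel": [0.0274, 0.0029, 0.0106], "spin": 0}, {"travel": [0.037, 0.0039, 0.0129], "spin": 0}, {"travel": [0.0466, 0.0049, 0.0145], "spin": 0}]
0.192 [{"travel": [0.0098, 0.001, 0.001], "spin": 0}, {"travel": [0.0196, 0.002, 0.0014], "spin": 0}, {"travel": [0.0294, 0.0031, 0.0011], "spin": 0}, {"travel": [0.0392, 0.0041, 0.0002], "spin": 0}, {"travel": [0.0488, 0.0051, -0.0014], "spin": 0}]
0.521 [{"travel": [0.0096, 0.001, -0.0022], "spin": 0}, {"travel": [0.019, 0.002, -0.005], "spin": 0}, {"travel": [0.0282, 0.003, -0.0084], "spin": 0}, {"travel": [0.0371, 0.0039, -0.0125], "spin": 0}, {"travel": [0.0458, 0.0048, -0.0171], "spin": 0}]
0.85 [{"travel": [0.0083, 0.0009, -0.0052], "spin": 0}, {"travel": [0.0163, 0.0017, -0.0109], "spin": 0}, {"travel": [0.0239, 0.0025, -0.0172], "spin": 0}, {"travel": [0.0311, 0.0033, -0.0239], "spin": 0}, {"travel": [0.0378, 0.004, -0.0311], "spin": 0}]
12.75 [ 498.76774121 -159.55735293  224.75721061] [-1.47179729  0.16181941  1.37963187] 0.26385062513433305 24.98560331761837
```

Call:
{"op": "servo_tool", "data": {
  "plan": [
    {"travel": [0.009,0.001,0.004],"spin": 0},
    {"travel": [0.018,0.002,0.0075],"spin": 0},
    {"travel": [0.0275,0.003,0.0105],"spin": 0},
    {"travel": [0.037,0.004,0.013],"spin": 0},
    {"travel": [0.0465,0.005,0.0145],"spin": 0}
  ]
}}

```text
t: 13.25
eef_pos: [543.4, -155.7, 239.5]
tool_rot: [-179.6, 0.1, 95.5]
ft_force: [-15.9, -0.8, 10.9]
gripper_width: 0.264
finger_force: 25.1
```

Call:
{"op": "servo_tool", "data": {
  "plan": [
    {"travel": [0.01,0.001,0.001],"spin": 0},
    {"travel": [0.0195,0.002,0.0015],"spin": 0},
    {"travel": [0.0295,0.003,0.001],"spin": 0},
    {"travel": [0.039,0.004,0],"spin": 0},
    {"travel": [0.049,0.005,-0.0015],"spin": 0}
  ]
}}

```text
t: 13.75
eef_pos: [590.6, -151.4, 237.3]
tool_rot: [-179.4, 0.1, 95.5]
ft_force: [-13.6, -2.2, 5.8]
gripper_width: 0.266
finger_force: 25.0
```

Call:
{"op": "servo_tool", "data": {
  "plan": [
    {"travel": [0.0095,0.001,-0.002],"spin": 0},
    {"travel": [0.019,0.002,-0.005],"spin": 0},
    {"travel": [0.028,0.003,-0.0085],"spin": 0},
    {"travel": [0.037,0.004,-0.0125],"spin": 0},
    {"travel": [0.046,0.005,-0.017],"spin": 0}
  ]
}}

```text
t: 14.25
eef_pos: [635.5, -147.0, 218.5]
tool_rot: [-179.2, 0.1, 95.5]
ft_force: [-14.3, -2.4, 1.1]
gripper_width: 0.263
finger_force: 24.7
```

Call:
{"op": "servo_tool", "data": {
  "plan": [
    {"travel": [0.0085,0.001,-0.005],"spin": 0},
    {"travel": [0.0165,0.0015,-0.011],"spin": 0},
    {"travel": [0.024,0.0025,-0.017],"spin": 0},
    {"travel": [0.031,0.0035,-0.024],"spin": 0},
    {"travel": [0.038,0.004,-0.031],"spin": 0}
  ]
}}

```text
t: 14.75
eef_pos: [672.5, -143.3, 186.7]
tool_rot: [-179.1, 0.1, 95.5]
ft_force: [-16.4, -3.3, 2.3]
gripper_width: 0.251
finger_force: 24.7
```

```bash
python3 arc.py 0.85 -0.85 15; echo; python3 arc.py -0.85 0.0 15;echo; python3 arc.py 0.0 0.85 25;python3 - <<'E'
from h import *
s=sensors.sense(); im=eyes.get_image("wrist"); print(s["t"],s["eef_pos"],s["tool_rot"],s["ft_force"])
cv2.imwrite("pics/w4.png",im[:,:,::-1]); np.save("w4.npy",np.r_[s["eef_pos"],s["tool_rot"]])
E
```

```text
0.283 [{"travel": [-0.0119, -0.0013, 0.0121], "spin": 0}, {"travel": [-0.025, -0.0026, 0.0228], "spin": 0}, {"travel": [-0.0393, -0.0041, 0.0319], "spin": 0}, {"travel": [-0.0545, -0.0057, 0.0394], "spin": 0}, {"travel": [-0.0704, -0.0074, 0.045], "spin": 0}]
-0.283 [{"travel": [-0.0165, -0.0017, 0.0038], "spin": 0}, {"travel": [-0.0333, -0.0035, 0.0058], "spin": 0}, {"travel": [-0.0501, -0.0053, 0.0058], "spin": 0}, {"travel": [-0.0669, -0.0071, 0.0038], "spin": 0}, {"travel": [-0.0834, -0.0088, 0.0], "spin": 0}]
-0.85 [{"travel": [-0.0159, -0.0017, -0.0056], "spin": 0}, {"travel": [-0.0311, -0.0033, -0.0131], "spin": 0}, {"travel": [-0.0454, -0.0048, -0.0222], "spin": 0}, {"travel": [-0.0585, -0.0061, -0.0329], "spin": 0}, {"travel": [-0.0704, -0.0074, -0.045], "spin": 0}]

-0.567 [{"travel": [0.0058, 0.0006, 0.0062], "spin": 0}, {"travel": [0.0119, 0.0013, 0.0121], "spin": 0}, {"travel": [0.0183, 0.0019, 0.0176], "spin": 0}, {"travel": [0.025, 0.0026, 0.0228], "spin": 0}, {"travel": [0.032, 0.0034, 0.0276], "spin": 0}]
-0.283 [{"travel": [0.0073, 0.0007, 0.0043], "spin": 0}, {"tra
[... 1149 characters left out ...]
{"travel": [0.0231, 0.0025, -0.0105], "spin": 0}]
0.68 [{"travel": [0.0044, 0.0004, -0.0026], "spin": 0}, {"travel": [0.0087, 0.0009, -0.0053], "spin": 0}, {"travel": [0.0129, 0.0013, -0.0081], "spin": 0}, {"travel": [0.017, 0.0017, -0.0111], "spin": 0}, {"travel": [0.021, 0.0022, -0.0143], "spin": 0}]
0.85 [{"travel": [0.0039, 0.0004, -0.0032], "spin": 0}, {"travel": [0.0077, 0.0008, -0.0066], "spin": 0}, {"travel": [0.0113, 0.0011, -0.0102], "spin": 0}, {"travel": [0.0149, 0.0015, -0.0138], "spin": 0}, {"travel": [0.0183, 0.0019, -0.0176], "spin": 0}]
14.75 [ 672.5244548  -143.30072691  186.69977132] [-1.79072917e+02  7.74296288e-02  9.54750881e+01] [-16.37725703  -3.32375948   2.3089412 ]
```

View pics/w4.png

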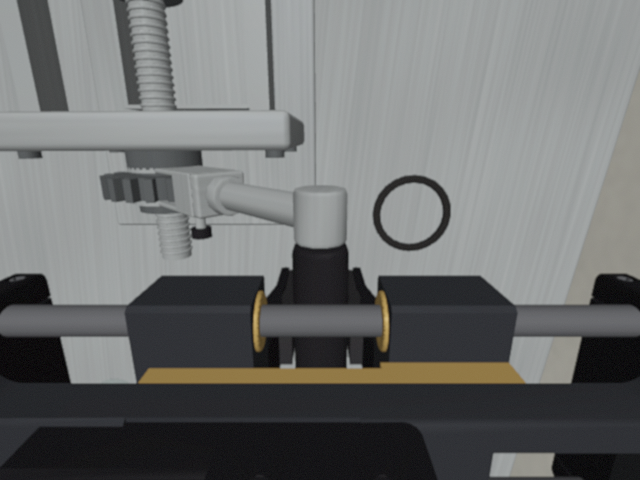

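Lever now swung well to +x with the handle still between the pads (columns 293–348). Swinging back.

Call:
{"op": "servo_tool", "data": {
  "plan": [
    {"travel": [-0.012,-0.0015,0.012],"spin": 0},
    {"travel": [-0.025,-0.0025,0.023],"spin": 0},
    {"travel": [-0.0395,-0.004,0.032],"spin": 0},
    {"travel": [-0.0545,-0.0055,0.0395],"spin": 0},
    {"travel": [-0.0705,-0.0075,0.045],"spin": 0}
  ]
}}

```text
t: 15.3
eef_pos: [607.0, -149.5, 231.2]
tool_rot: [-179.8, -0.0, 95.5]
ft_force: [1.7, -2.2, -10.2]
gripper_width: 0.26
finger_force: 25.5
```

Call:
{"op": "servo_tool", "data": {
  "plan": [
    {"travel": [-0.0165,-0.0015,0.004],"spin": 0},
    {"travel": [-0.0335,-0.0035,0.006],"spin": 0},
    {"travel": [-0.05,-0.0055,0.006],"spin": 0},
    {"travel": [-0.067,-0.007,0.004],"spin": 0},
    {"travel": [-0.0835,-0.009,0],"spin": 0}
  ]
}}

```text
t: 15.8
eef_pos: [527.3, -157.1, 236.4]
tool_rot: [179.5, 0.1, 95.6]
ft_force: [5.0, 0.4, 4.8]
gripper_width: 0.27
finger_force: 25.0
```

Call:
{"op": "servo_tool", "data": {
  "plan": [
    {"travel": [-0.016,-0.0015,-0.0055],"spin": 0},
    {"travel": [-0.031,-0.0035,-0.013],"spin": 0},
    {"travel": [-0.0455,-0.005,-0.022],"spin": 0},
    {"travel": [-0.0585,-0.006,-0.033],"spin": 0},
    {"travel": [-0.0705,-0.0075,-0.045],"spin": 0}
  ]
}}

```text
t: 16.3
eef_pos: [456.4, -163.8, 190.4]
tool_rot: [179.6, 0.0, 95.7]
ft_force: [5.1, 1.5, -2.0]
gripper_width: 0.261
finger_force: 25.1
```

Call:
{"op": "servo_tool", "data": {
  "plan": [
    {"travel": [0,0,0],"spin": 0},
    {"travel": [0,0,0],"spin": 0}
  ]
}}

```text
t: 16.5
eef_pos: [455.1, -163.9, 189.3]
tool_rot: [179.9, -0.0, 95.7]
ft_force: [5.0, 0.0, -7.4]
gripper_width: 0.261
finger_force: 25.1
```

Call:
{"op": "servo_tool", "data": {
  "plan": [
    {"travel": [0.006,0.0005,0.006],"spin": 0},
    {"travel": [0.012,0.0015,0.012],"spin": 0},
    {"travel": [0.0185,0.002,0.0175],"spin": 0},
    {"travel": [0.025,0.0025,0.023],"spin": 0},
    {"travel": [0.032,0.0035,0.0275],"spin": 0}
  ]
}}

```text
t: 17.0
eef_pos: [483.2, -161.1, 216.3]
tool_rot: [-179.5, -0.1, 95.6]
ft_force: [-9.1, -0.4, -11.1]
gripper_width: 0.266
finger_force: 25.0
```

Call:
{"op": "servo_tool", "data": {
  "plan": [
    {"travel": [0.0075,0.0005,0.0045],"spin": 0},
    {"travel": [0.015,0.0015,0.008],"spin": 0},
    {"travel": [0.0225,0.0025,0.012],"spin": 0},
    {"travel": [0.0305,0.003,0.015],"spin": 0},
    {"travel": [0.0385,0.004,0.0175],"spin": 0}
  ]
}}

```text
t: 17.5
eef_pos: [520.9, -157.4, 237.1]
tool_rot: [-179.4, -0.0, 95.5]
ft_force: [-18.5, 1.3, 9.0]
gripper_width: 0.268
finger_force: 25.0
```

```bash
python3 arc.py -0.283 0 10;  python3 -c "
from cell import sensors; s=sensors.sense(); print(s['t'],s['eef_pos'],s['ft_force'])"
```

```text
-0.142 [{"travel": [0.0041, 0.0004, 0.0012], "spin": 0}, {"travel": [0.0082, 0.0009, 0.0022], "spin": 0}, {"travel": [0.0123, 0.0013, 0.0031], "spin": 0}, {"travel": [0.0165, 0.0018, 0.0038], "spin": 0}, {"travel": [0.0207, 0.0022, 0.0045], "spin": 0}]
0.0 [{"travel": [0.0041, 0.0004, 0.0005], "spin": 0}, {"travel": [0.0083, 0.0009, 0.001], "spin": 0}, {"travel": [0.0126, 0.0013, 0.0013], "spin": 0}, {"travel": [0.0168, 0.0018, 0.0014], "spin": 0}, {"travel": [0.021, 0.0022, 0.0015], "spin": 0}]
17.5 [ 520.88153572 -157.40163936  237.14440784] [-18.49285453   1.28553868   9.04763115]
```

Call:
{"op": "servo_tool", "data": {
  "plan": [
    {"travel": [0.004,0.0005,0.001],"spin": 0},
    {"travel": [0.008,0.001,0.002],"spin": 0},
    {"travel": [0.0125,0.0015,0.003],"spin": 0},
    {"travel": [0.0165,0.002,0.004],"spin": 0},
    {"travel": [0.0205,0.002,0.0045],"spin": 0}
  ]
}}

```text
t: 18.0
eef_pos: [542.9, -155.4, 243.7]
tool_rot: [-179.7, 0.1, 95.5]
ft_force: [-17.7, 3.3, 13.6]
gripper_width: 0.265
finger_force: 25.0
```

Call:
{"op": "servo_tool", "data": {
  "plan": [
    {"travel": [0.004,0.0005,0.0005],"spin": 0},
    {"travel": [0.0085,0.001,0.001],"spin": 0},
    {"travel": [0.0125,0.0015,0.0015],"spin": 0},
    {"travel": [0.017,0.002,0.0015],"spin": 0},
    {"travel": [0.021,0.002,0.0015],"spin": 0}
  ]
}}

```text
t: 18.5
eef_pos: [564.8, -153.8, 245.4]
tool_rot: [-179.8, 0.1, 95.5]
ft_force: [-14.7, 0.8, 9.9]
gripper_width: 0.268
finger_force: 25.0
```

The reading is inflated by handle turning friction in the tight grip, about mu·(2·25 N)·12/150, or 3 N. I'll loosen the fingers to a cage so one pad pushes and the reading is clean.

Call:
{"op": "servo_tool", "data": {
  "plan": [
    {"travel": [0,0,0],"spin": 0},
    {"travel": [0,0,0],"spin": 0}
  ],
  "jaw": 34
}}

```text
t: 18.7
eef_pos: [567.3, -153.7, 245.2]
tool_rot: [179.8, 0.1, 95.5]
ft_force: [-6.3, 0.5, 4.0]
gripper_width: 0.326
finger_force: 3.1
```

Call:
{"op": "servo_tool", "data": {
  "plan": [
    {"travel": [0.005,0.0005,0],"spin": 0},
    {"travel": [0.01,0.001,-0.0005],"spin": 0},
    {"travel": [0.015,0.0015,-0.001],"spin": 0},
    {"travel": [0.02,0.002,-0.0015],"spin": 0},
    {"travel": [0.025,0.0025,-0.002],"spin": 0}
  ]
}}

```text
t: 19.2
eef_pos: [591.0, -152.1, 243.3]
tool_rot: [-180.0, 0.2, 95.5]
ft_force: [-10.4, 0.0, 7.3]
gripper_width: 0.346
finger_force: 5.3
```

Free-running reads about 11 N, as specified. Continuing slowly.

Call:
{"op": "servo_tool", "data": {
  "plan": [
    {"travel": [0.005,0.0005,-0.001],"spin": 0},
    {"travel": [0.01,0.001,-0.002],"spin": 0},
    {"travel": [0.015,0.0015,-0.0035],"spin": 0},
    {"travel": [0.0195,0.002,-0.005],"spin": 0},
    {"travel": [0.0245,0.0025,-0.0065],"spin": 0}
  ]
}}

```text
t: 19.7
eef_pos: [615.9, -149.9, 236.8]
tool_rot: [180.0, 0.2, 95.4]
ft_force: [-9.8, -0.8, 6.8]
gripper_width: 0.343
finger_force: 4.8
```

Call:
{"op": "servo_tool", "data": {
  "plan": [
    {"travel": [0.005,0.0005,-0.002],"spin": 0},
    {"travel": [0.0095,0.001,-0.0035],"spin": 0},
    {"travel": [0.014,0.0015,-0.006],"spin": 0},
    {"travel": [0.0185,0.002,-0.008],"spin": 0},
    {"travel": [0.023,0.0025,-0.0105],"spin": 0}
  ]
}}

```text
t: 20.2
eef_pos: [639.2, -147.6, 226.3]
tool_rot: [179.9, 0.2, 95.4]
ft_force: [-8.7, -1.3, 6.3]
gripper_width: 0.341
finger_force: 4.5
```

Call:
{"op": "servo_tool", "data": {
  "plan": [
    {"travel": [0.0045,0.0005,-0.0025],"spin": 0},
    {"travel": [0.0085,0.001,-0.0055],"spin": 0},
    {"travel": [0.013,0.0015,-0.008],"spin": 0},
    {"travel": [0.017,0.0015,-0.011],"spin": 0},
    {"travel": [0.021,0.002,-0.0145],"spin": 0}
  ]
}}

```text
t: 20.7
eef_pos: [660.4, -145.6, 211.8]
tool_rot: [179.9, 0.2, 95.4]
ft_force: [-8.7, -2.1, 6.2]
gripper_width: 0.337
finger_force: 4.3
```

Call:
{"op": "servo_tool", "data": {
  "plan": [
    {"travel": [0.004,0.0005,-0.003],"spin": 0},
    {"travel": [0.0075,0.001,-0.0065],"spin": 0},
    {"travel": [0.0115,0.001,-0.01],"spin": 0},
    {"travel": [0.015,0.0015,-0.014],"spin": 0},
    {"travel": [0.0185,0.002,-0.0175],"spin": 0}
  ]
}}

```text
t: 21.2
eef_pos: [678.9, -143.6, 194.2]
tool_rot: [179.9, 0.2, 95.4]
ft_force: [-9.3, -1.3, 5.4]
gripper_width: 0.34
finger_force: 4.3
```

Call:
{"op": "servo_tool", "data": {
  "plan": [
    {"travel": [-0.012,-0.0015,0.012],"spin": 0},
    {"travel": [-0.025,-0.0025,0.023],"spin": 0},
    {"travel": [-0.0395,-0.004,0.032],"spin": 0},
    {"travel": [-0.0545,-0.0055,0.0395],"spin": 0},
    {"travel": [-0.0705,-0.0075,0.045],"spin": 0}
  ]
}}

```text
t: 21.7
eef_pos: [613.8, -148.8, 241.7]
tool_rot: [179.0, 0.2, 95.6]
ft_force: [6.7, 0.3, 4.3]
gripper_width: 0.343
finger_force: 3.1
```

Call:
{"op": "servo_tool", "data": {
  "plan": [
    {"travel": [-0.0165,-0.0015,0.004],"spin": 0},
    {"travel": [-0.0335,-0.0035,0.006],"spin": 0},
    {"travel": [-0.05,-0.0055,0.006],"spin": 0},
    {"travel": [-0.067,-0.007,0.004],"spin": 0},
    {"travel": [-0.0835,-0.009,0],"spin": 0}
  ]
}}

```text
t: 22.2
eef_pos: [528.0, -158.3, 239.7]
tool_rot: [179.4, 0.2, 95.6]
ft_force: [2.4, 0.4, 2.0]
gripper_width: 0.34
finger_force: 1.2
```

Call:
{"op": "servo_tool", "data": {
  "plan": [
    {"travel": [-0.016,-0.0015,-0.0055],"spin": 0},
    {"travel": [-0.031,-0.0035,-0.013],"spin": 0},
    {"travel": [-0.0455,-0.005,-0.022],"spin": 0},
    {"travel": [-0.0585,-0.006,-0.033],"spin": 0},
    {"travel": [-0.0705,-0.0075,-0.045],"spin": 0}
  ]
}}

```text
t: 22.7
eef_pos: [457.2, -166.3, 193.8]
tool_rot: [179.5, 0.3, 95.6]
ft_force: [-0.8, 0.6, 0.3]
gripper_width: 0.343
finger_force: 0.0
```

```bash
python3 arc.py -0.85 0 25;  python3 - <<'E'
from h import *
s=sensors.sense(); print(s['t'],s['eef_pos'],s['ft_force'])
cv2.imwrite("pics/side2.png",cv2.resize(eyes.get_image("side")[150:350,225:425,::-1],None,fx=3,fy=3,interpolation=cv2.INTER_CUBIC))
E
```

```text
-0.68 [{"travel": [0.0034, 0.0004, 0.0038], "spin": 0}, {"travel": [0.007, 0.0008, 0.0074], "spin": 0}, {"travel": [0.0106, 0.0011, 0.011], "spin": 0}, {"travel": [0.0144, 0.0015, 0.0144], "spin": 0}, {"travel": [0.0183, 0.0019, 0.0176], "spin": 0}]
-0.51 [{"travel": [0.004, 0.0005, 0.0032], "spin": 0}, {"travel": [0.0081, 0.0009, 0.0062], "spin": 0}, {"travel": [0.0123, 0.0013, 0.009], "spin": 0}, {"travel": [0.0166, 0.0018, 0.0117], "spin": 0}, {"travel": [0.021, 0.0022, 0.0143], "spin": 0}]
-0.34 [{"travel": [0.0044, 0.0005, 0.0024], "spin": 0}, {"travel": [0.009, 0.001, 0.0047], "spin": 0}, {"travel": [0.0136, 0.0015, 0.0068], "spin": 0}, {"travel": [0.0183, 0.002, 0.0087], "spin": 0}, {"travel": [0.0231, 0.0025, 0.0105], "spin": 0}]
-0.17 [{"travel": [0.0048, 0.0005, 0.0016], "spin": 0}, {"travel": [0.0096, 0.001, 0.0031], "spin": 0}, {"travel": [0.0145, 0.0015, 0.0044], "spin": 0}, {"travel": [0.0195, 0.002, 0.0055], "spin": 0}, {"travel": [0.0245, 0.0025, 0.0064], "spin": 0}]
0.0 [{"travel": [0.005, 0.0006, 0.0008], "spin": 0}, {"travel": [0.01, 0.0011, 0.0014], "spin": 0}, {"travel": [0.0151, 0.0016, 0.0019], "spin": 0}, {"travel": [0.0201, 0.0022, 0.0021], "spin": 0}, {"travel": [0.0252, 0.0027, 0.0022], "spin": 0}]
22.7 [ 457.22568822 -166.33950349  193.78638956] [-0.77159223  0.56201033  0.25763272]
```

View pics/side2.png

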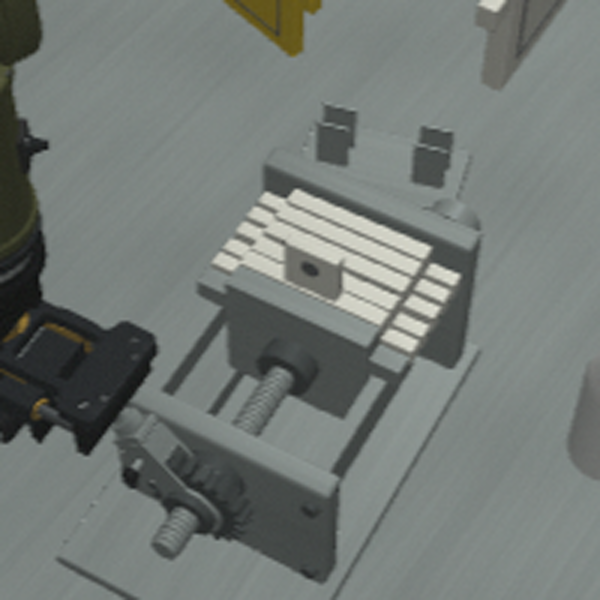

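The blanking plate hangs by its ears in the pack and the head is nearly up to it. Final strokes go slowly, with a force check at each call.

Call:
{"op": "servo_tool", "data": {
  "plan": [
    {"travel": [0.0035,0.001,0.004],"spin": 0},
    {"travel": [0.007,0.002,0.0075],"spin": 0},
    {"travel": [0.0105,0.0025,0.011],"spin": 0},
    {"travel": [0.0145,0.003,0.0145],"spin": 0},
    {"travel": [0.0185,0.0035,0.0175],"spin": 0}
  ]
}}

```text
t: 23.25
eef_pos: [469.1, -164.6, 208.1]
tool_rot: [-179.5, 0.1, 95.5]
ft_force: [-15.7, -4.2, -1.8]
gripper_width: 0.346
finger_force: 7.9
```

Call:
{"op": "servo_tool", "data": {
  "plan": [
    {"travel": [0.004,0.0005,0.003],"spin": 0},
    {"travel": [0.008,0.001,0.006],"spin": 0},
    {"travel": [0.0125,0.0015,0.009],"spin": 0},
    {"travel": [0.0165,0.002,0.0115],"spin": 0},
    {"travel": [0.021,0.002,0.0145],"spin": 0}
  ]
}}

```text
t: 23.75
eef_pos: [486.1, -163.0, 222.6]
tool_rot: [-179.0, 0.1, 95.4]
ft_force: [-25.4, -3.1, 13.6]
gripper_width: 0.34
finger_force: 12.9
```

Call:
{"op": "servo_tool", "data": {
  "plan": [
    {"travel": [0.0045,0.0005,0.0025],"spin": 0},
    {"travel": [0.009,0.001,0.0045],"spin": 0},
    {"travel": [0.0135,0.0015,0.007],"spin": 0},
    {"travel": [0.0185,0.002,0.0085],"spin": 0},
    {"travel": [0.023,0.0025,0.0105],"spin": 0}
  ]
}}

```text
t: 24.25
eef_pos: [510.2, -161.1, 235.5]
tool_rot: [-179.1, 0.2, 95.4]
ft_force: [-25.8, -2.5, 21.9]
gripper_width: 0.341
finger_force: 13.3
```

```bash
cat > f.py <<'E'
from cell import sensors; import numpy as np
s=sensors.sense(); p,f=s['eef_pos'],s['ft_force']
c,d=np.cos(np.radians(6)),np.sin(np.radians(6))
x=(p[0]-565.5)*c+(p[1]+153)*d-3; th=np.arcsin(np.clip(x/150,-1,1)); fx=-(f[0]*c+f[1]*d); fz=-f[2]
print(round(s['t'],2),"th",round(th,3),"F centre",round(fx*np.cos(th)-fz*np.sin(th),1),"F contact",round((fx*150*np.cos(th)-fz*(x-12))/150,1), f.round(1),p.round(1))
E
python3 f.py
```

```text
24.25 th -0.403 F centre 15.2 F contact 13.5 [-25.8  -2.5  21.9] [ 510.2 -161.1  235.5]
```

Call:
{"op": "servo_tool", "data": {
  "plan": [
    {"travel": [0.005,0.0005,0.0025],"spin": 0},
    {"travel": [0.0095,0.001,0.005],"spin": 0},
    {"travel": [0.0145,0.0015,0.0075],"spin": 0},
    {"travel": [0.0195,0.002,0.01],"spin": 0},
    {"travel": [0.0245,0.0025,0.012],"spin": 0}
  ]
}}

```text
t: 24.75
eef_pos: [536.8, -158.4, 246.4]
tool_rot: [-179.4, 0.2, 95.4]
ft_force: [-17.5, -4.1, 7.5]
gripper_width: 0.337
finger_force: 9.0
```

```bash
python3 f.py
```

```text
24.75 th -0.216 F centre 15.8 F contact 15.2 [-17.5  -4.1   7.5] [ 536.8 -158.4  246.4]
```

Call:
{"op": "servo_tool", "data": {
  "plan": [
    {"travel": [0.005,0.0005,0.001],"spin": 0},
    {"travel": [0.01,0.001,0.0015],"spin": 0},
    {"travel": [0.015,0.0015,0.002],"spin": 0}
  ]
}}

```text
t: 25.05
eef_pos: [552.4, -156.8, 249.4]
tool_rot: [-179.5, 0.2, 95.4]
ft_force: [-18.2, -2.9, 13.9]
gripper_width: 0.342
finger_force: 9.2
```

```bash
python3 f.py
```

```text
25.05 th -0.11 F centre 16.8 F contact 15.7 [-18.2  -2.9  13.9] [ 552.4 -156.8  249.4]
```

Call:
{"op": "servo_tool", "data": {
  "plan": [
    {"travel": [0.005,0.0005,0.0015],"spin": 0},
    {"travel": [0.01,0.001,0.002],"spin": 0}
  ]
}}

```text
t: 25.25
eef_pos: [562.4, -155.7, 251.0]
tool_rot: [-179.5, 0.2, 95.4]
ft_force: [-17.3, -3.8, 11.2]
gripper_width: 0.342
finger_force: 8.8
```

```bash
python3 f.py
```

```text
25.25 th -0.042 F centre 17.1 F contact 16.2 [-17.3  -3.8  11.2] [ 562.4 -155.7  251. ]
```

About 17 N while driving slowly is inside the tight band, so I'm stopping here. Next: unload, open and lift away.

Call:
{"op": "servo_tool", "data": {
  "plan": [
    {"travel": [-0.003,0,0],"spin": 0},
    {"travel": [-0.006,-0.0005,0],"spin": 0},
    {"travel": [-0.006,-0.0005,0],"spin": 0},
    {"travel": [-0.006,-0.0005,0],"spin": 0},
    {"travel": [-0.006,-0.0005,0],"spin": 0}
  ],
  "jaw": 75
}}

```text
t: 25.75
eef_pos: [560.5, -152.4, 248.7]
tool_rot: [179.9, -0.0, 95.7]
ft_force: [0.8, 0.4, -0.5]
gripper_width: 0.699
finger_force: 0.0
```

Call:
{"op": "servo_tool", "data": {
  "plan": [
    {"travel": [0,0,0.02],"spin": 0},
    {"travel": [0,0,0.05],"spin": 0},
    {"travel": [0,0,0.09],"spin": 0},
    {"travel": [0,0,0.13],"spin": 0},
    {"travel": [0,0,0.13],"spin": 0}
  ]
}}

```text
t: 26.25
eef_pos: [562.1, -152.4, 384.2]
tool_rot: [179.4, 0.2, 95.7]
ft_force: [0.1, 0.2, -0.1]
gripper_width: 0.75
finger_force: 0.0
```

```bash
python3 f.py
python3 - <<'E'
from h import *
a=eyes.get_image("top")[:,:,::-1]; b=cv2.resize(a[165:315,200:465],None,fx=2,fy=2)
cv2.imwrite("pics/end.png",eyes.get_image("side")[:,:,::-1][100:430,120:460])
E
```

```text
26.25 th -0.042 F centre -0.1 F contact -0.1 [ 0.1  0.2 -0.1] [ 562.1 -152.4  384.2]
```

View pics/end.png

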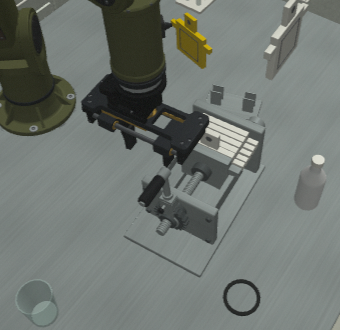

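The pack is closed with the lug plate in it, the lever is near upright, the arm is clear and the bystanders are where they were. Handing in.

```bash
python3 -c "
from cell import ticket; print(ticket.job_done())"
```

```text
the job is handed in; nothing more can be done
None
```

I hung the blanking plate by its ears in the gap and wound the head up until the lever read about 17 N (tight is 15–19 N), without touching the other items; I handed the job in at about 26 s, with no verdict returned.

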